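# Pile the dish stand and offer up the ball dish, turned a quarter

## Robot

A 6-joint arm with a two-finger parallel gripper is mounted at the origin on a cart in front of the work surface, level with it; the furniture and walls round the work are solid. World frame = base frame: x ahead of the robot, y to its left, z up, the work surface at z = 0. Lengths are in mm, angles in rad, forces in N, time in s.
With the tool pointing down it reaches from about 300 to 825 mm from the base axis. Payload 5.4 kg.
Tool frame: the origin (TCP) lies at the very end of the fingers, on their centre line; the grasp point (between the pads) lies 19 mm behind it; z points along the fingers, y is the line along which they close (so a half turn about z gives the same grasp; the last joint's range is limited). The gripper opens to 92 mm and grips with 3 to 60 N. Pads are 20 mm wide; open, the fingers measure 128 mm over their backs; the gripper's body (75 mm by 189 mm) begins 69 mm behind the grasp point.
Start: joints at [-0.21, 0.158, 1.597, -0, 1.386, -0.21], TCP at [574.984, -0.018, 214.601] pointing down, gripper open.
Joint ranges: [-2.91, 2.91], [-0.94, 2.29], [0.18, 2.7], [-1.29, 4.43], [0.17, 2.64], [-3, 3]. Speed limits (rad/s): [2.57, 2.57, 3.14, 3.14, 3.14, 3.14].

## Interface

Orientations are given as a rotation vector (axis times angle).
In Python, from bench import env gives the robot as it stands.
- The arm moves only by the tool send_rows, never from a script. Its argument "steps" is a list of rows, each an object with "translation": the shift along the world's x, y, z each as a share of 0.03 m, from -1 to 1, a list of three; "delta_rot": the turn, a rotation vector about the world's x, y, z each as a share of 6 degrees, from -1 to 1, a list of three; "grip": the opening, from 0 (shut) to 1 (fully open). In form: [{"translation": [tx, ty, tz], "delta_rot": [rx, ry, rz], "grip": grip}, ...]. A call has 1 to 5 rows; each row shifts and turns the commanded pose from where the row before left it; what a row does not reach is not made up. A row lasts 1/8 s, in which the tool goes at most 62.5 mm and 10.7 degrees, less where a joint would pass 70% of its speed; a pose out of reach is approached as far as the arm can. A call with a number of a shift or a turn outside -1 to 1 is refused whole. A call with a gripper value outside its range is refused whole. The fingers move at their own pace and stop on an object; "squeeze" is the grip in N (left out, the last holds). Time passes only in rows, so rows that do not move let the fingers close. It gives the time, the measured TCP pose, the force, the opening and the grip force at its end, in the units of the state.
- env.sense(): the state, without advancing time (a new reading comes with each control period).
- env.grab_frame(name): name is "scene" or "side" or "wrist"; returns a dict with "color" (384x512x3 uint8, red, green, blue), "fx", "fy", "cx", "cy" (pixels), "pose" (4x4, takes a point from camera to world coordinates); the wrist camera has in their place "tool_from_camera" (4x4, takes a point from camera to tool coordinates, whose origin is the TCP and whose axes are the flange's). Camera axes: x right, y down, z forward; pixel columns grow to the right and rows downward; lengths in mm; the calibration is good to about 2 mm. The wrist camera is an equidistant fisheye: a pixel r from the principal point sees the ray r / f radians off the axis. A picture is of the moment at which its call begins: read the wrist's pose just before it. There is no depth.
- env.sign_off(): hands the job in; it is judged then, once.
Trained networks look in a picture, given as the dict that the camera call returned (one of the last four; its "shot" number tells which), for a name from the list of things; names that differ only in an ending like _2 or _b are one class to them, and where a whole thing is asked for, a point or a joint stands for the part that bears it (a point fixed in the world has none). Each returns a list of dicts, best first, with "conf" (0 to 1); they miss things now and then, are a little off and sometimes report something else, mostly with a low value. They report only what shows in the picture. A call takes as long as a camera call. They do not tell look-alikes from the thing itself.
- env.spot_in(thing, picture): "extent" ([centre column, centre row, width, height] in pixels, round what is visible of it).
- env.trace(thing, picture): "region" (384x512 bool, what is visible of it) and "extent" ([centre column, centre row, width, height] in pixels, round what is visible of it).
- env.place_of(thing, picture): "xy" ([column, row] in pixels: a listed point, or the origin of a listed thing).
The state is a dict: "time": time; "joint_positions": joint angles; "joint_vel": joint speeds; "joint_efforts": joint torques, N m; "ee_pos": TCP position; "orientation": TCP orientation; "wrist_force": force on the tool from outside, world axes, zero at the start; "torque": the same for the moment, N m; "finger_gap": opening from 0.0 (shut) to 1.0 (fully open); "finger_force": force on a finger pad.
Only numpy, scipy, OpenCV 4.12 (cv2) and the standard library are available. Lean on these libraries where they do the work, as an engineer would, in place of code of your own. Each camera call takes 0.05 s, during which the arm holds its last target. There are 200 camera calls.

## Task

Make the stand for the ball dish: lay the loose walnut board squarely on top of the identical walnut board that is screwed to the bench behind the vice, edges flush all round, and let go of it. Then take the round dish by its wooden bar, lift it straight up, and in the air turn it a quarter turn so that the bar runs along the boards, keeping the dish level all the while so that the loose steel ball stays in its middle. Finish still holding the dish at rest, centred about 5 cm above the pile with the bar along the boards - do not set it down, a pad still has to go in between - and leave the other things alone.

Things in the scene. Friction and masses are not known exactly. Their poses are not given: they have to be found in the camera images.
- base_board: dark walnut board, 50 x 160 x 25 mm (x, y, z), fixed to the bench right behind the vice (further from the robot than the vice, roughly ahead of the robot), length roughly across the robot's view (along world y). Origin: centre of its underside; own y along its 160 mm length, z up. It cannot move.
- loose_board: dark walnut board of the same size, 50 x 160 x 25 mm, 0.08 to 0.17 kg, lying loose and flat on the bench to the left or the right of the vice (the dish is on the other side). Origin: centre of its underside; own y along its 160 mm length, z up. Squarely on the base board its origin is 25 mm above the base board's.
- dish: round aluminium dish, 126 mm across, 23 mm high at the rim, 0.18-0.29 kg, on a 56 mm foot. Its hollow is a cone rising 7 degrees from the middle (9 mm up) to the rim. A rigid bridge handle spans it along its own x: two upright straps and a wooden bar. At the start the bar points roughly away from the robot; either way round along the boards will do. Origin: centre of underside; x along bar, z up.
- dish_bar (a point): middle of the dish's straight wooden bar, 122 mm long (dish x), 14 mm wide (dish y), 16 mm high; this point is on its centre line, 85 mm straight above the dish's origin; axes as the dish. Pinch here across the 14 mm; 45 mm are free between the ball and the bar.
- ball_center (a point): centre of the loose steel ball, 22 mm in diameter, 44 g, lying in the middle of the dish (centre 20 mm above the dish's underside). It rolls off the middle if the dish is tilted by 7 degrees or accelerated sideways by more than about 1.2 m/s2.
- tape_roll: bystander: roll of black tape lying flat, 73 mm across, 19 mm high, right of the base board; origin at the centre of its underside. Leave alone.
- tape_measure: bystander: tape measure, 67 x 80 x 35 mm, left of the base board; origin at the middle of its underside. Leave alone.
- small_offcut: bystander: light wood offcut block, 40 x 60 x 32 mm, left of the tape measure; origin at the centre of its underside. Leave alone.
Mind the look-alikes: they are no part of the job. Several things look just like the dish: the one meant starts farthest to the robot's left. Leave any pink look-alike of the loose_board alone.

How it is judged (in metres and radians):
On the way, in this order (a step that is already met when the one before it is completed fails the run):
1. the loose board lies squarely on the base board, let go and at rest (horizontal distance between loose_board and base_board below 0.01 m and angle between the y axis of loose_board and the y axis of base_board, either way round below 0.1 rad and z of loose_board in the frame of base_board between 0.022 and 0.029 m and angle between loose_board's own z axis and vertical below 0.05 rad and contact force between the fingers and loose_board below 0.05 N and linear speed of loose_board below 0.02 m/s), for 0.2 s.
2. the dish is lifted off the bench in the fingers, its bar still across the boards, the ball in its middle (height (world z) of dish above 0.03 m and angle between the x axis of dish and the y axis of base_board, either way round above 0.6 rad and horizontal distance between ball_center and dish below 0.012 m and z of ball_center in the frame of dish between 0.014 and 0.028 m and contact force between the fingers and dish above 1 N), for 0.1 s.
At the end, for the whole second after the job is handed in: Board on base board within 10 mm and 0.1 rad, let go; dish held at rest, touching only fingers and ball, within 25 mm over the base board's centre, underside 15-90 mm above the pile, bar along the boards within 0.15 rad, level within 0.1 rad; ball at rest within 12 mm of its middle (horizontal distance between loose_board and base_board below 0.01 m and angle between the y axis of loose_board and the y axis of base_board, either way round below 0.1 rad and z of loose_board in the frame of base_board between 0.022 and 0.029 m and angle between loose_board's own z axis and vertical below 0.05 rad and contact force between each of the fingers, dish and loose_board below 0.05 N and horizontal distance between dish and base_board below 0.025 m and z of dish in the frame of base_board between 0.065 and 0.14 m and angle between the x axis of dish and the y axis of base_board, either way round below 0.15 rad and angle between dish's own z axis and vertical below 0.1 rad and linear speed of dish below 0.03 m/s and linear speed of ball below 0.05 m/s and horizontal distance between ball_center and dish below 0.012 m and z of ball_center in the frame of dish between 0.014 and 0.028 m and contact force between the fingers and dish above 1 N and contact force between dish and base_board below 0.05 N); the arm keeps its last pose, push and grip.
It fails at once if the ball rolls more than 30 mm from the dish's middle (horizontal distance between ball_center and dish above 0.03 m).
It fails at once if the dish is tilted by more than 0.2 rad (angle between dish's own z axis and vertical above 0.2 rad).
It fails at once if a bystander is moved by more than 20 mm (distance of any of tape_roll, tape_measure, small_offcut from where it was at the start of the episode above 0.02 m).
It also fails if it takes over 72 s, if anything falls off the work surface, if the arm or the gripper's body presses on something with over 40 N, if the wrist force passes 120 N, or if a joint passes its speed limit or range.

## Working session

There is one attempt and no reset: what is moved stays moved. The work goes in short steps, Python scripts to look and compute and a tool call to move; the robot and the scene stay as the last step left them, time stands still between calls to the robot, and variables do not carry over. Pictures are saved under pics/ and viewed, at most 10 in all, crops included, and the job is handed in when it is done.

Besides the shell and the picture viewer there is one more tool, called after ">>>" as name(argument=value, ...) on one line, values as JSON. send_rows: Moves the arm, as the interface text tells. Its arguments: {"type":"object","properties":{"steps":{"type":"array","items":{"type":"object","properties":{"translation":{"type":"array","items":{"type":"number","minimum":-1,"maximum":1}},"delta_rot":{"type":"array","items":{"type":"number","minimum":-1,"maximum":1}},"grip":{"type":"number"}}}},"squeeze":{"type":"number"}},"required":["steps"]}

```bash
mkdir -p pics
cat > h.py <<'E'
import numpy as np, cv2
from bench import env
from scipy.spatial.transform import Rotation as R
def ray(f,uv,st=None):
    u,v=uv; x=(u-f['cx'])/f['fx']; y=(v-f['cy'])/f['fy']
    if 'pose' in f:
        T=np.array(f['pose']); d=np.array([x,y,1.])
    else:
        W=np.eye(4); W[:3,:3]=R.from_rotvec(st['orientation']).as_matrix(); W[:3,3]=st['ee_pos']
        T=W@np.array(f['tool_from_camera']); r=np.hypot(x,y); d=np.array([x/r*np.sin(r),y/r*np.sin(r),np.cos(r)]) if r>0 else np.array([0,0,1.])
    return T[:3,3],T[:3,:3]@d
def at(f,uv,z,st=None):
    o,d=ray(f,uv,st); return o+d*(z-o[2])/d[2]
def save(f,n): cv2.imwrite('pics/'+n,cv2.cvtColor(f['color'],cv2.COLOR_RGB2BGR))
E
python3 - <<'E'
from h import *
s=env.sense(); print(s)
for c in ['scene','side','wrist']:
    st=env.sense(); f=env.grab_frame(c); save(f,c+'0.png')
    for t,z in [('base_board',0),('loose_board',0),('dish',0),('dish_bar',85),('ball_center',20),('tape_roll',0),('tape_measure',0),('small_offcut',0)]:
        for r in env.place_of(t,f)[:5]:
            if r['conf']>.25: print(c,t,round(r['conf'],2),np.round(r['xy']),np.round(at(f,r['xy'],z,st)))
a=[cv2.imread(f'pics/{c}0.png') for c in ['scene','side','wrist']]
E
```

```text
{'time': 0.0, 'joint_positions': array([-2.10123211e-01,  1.59084760e-01,  1.59821356e+00,  2.19227933e-06,
        1.38621589e+00, -2.10113078e-01]), 'joint_vel': array([ 1.57554336e-03, -1.87585654e-03, -5.18360099e-04, -7.05508787e-04,
        2.56093390e-04,  7.31654238e-05]), 'joint_efforts': array([ 4.79022274e-04, -3.85570908e+01, -3.22103977e+01,  7.00944406e-02,
        3.78346047e-02, -1.56143192e-04]), 'ee_pos': array([5.74370690e+02, 1.00433435e-01, 2.13608228e+02]), 'orientation': array([-2.22031200e+00, -2.22028860e+00,  1.63852327e-03]), 'wrist_force': array([ 0.83834554, -0.19433218,  0.03400943]), 'torque': array([-0.01509395,  0.03587027,  0.050197  ]), 'finger_force': 0.0, 'finger_gap': 0.9968579486058617}
scene base_board 0.64 [269. 198.] [636.  28.   0.]
scene loose_board 0.71 [180. 189.] [427. 317.   0.]
scene loose_board 0.66 [153. 167.] [441. 537.   0.]
scene dish 0.95 [360. 306.] [ 457. -506.    0.]
scene dish 0.75 [318. 264.] [ 496. -323.    0.]
scene dish 0.3 [317. 243.] [ 572. -259.   -0.]
scene dish_bar 0.79 [364. 281.] [ 463. -497.   85.]
scene dish_bar 
[... 360 characters left out ...]
se_board 0.63 [266. 249.] [440. 320.   0.]
side dish 0.53 [261. 171.] [ 491. -326.    0.]
side dish 0.47 [268. 161.] [ 461. -458.    0.]
side dish 0.33 [200. 245.] [651. 322.   0.]
side dish_bar 0.82 [263. 153.] [ 487. -335.   85.]
side dish_bar 0.72 [270. 143.] [ 457. -487.   85.]
side tape_roll 0.46 [223. 180.] [ 651. -206.    0.]
side tape_measure 0.81 [206. 228.] [654. 211.   0.]
side tape_measure 0.32 [199. 245.] [656. 324.   0.]
side small_offcut 0.76 [202. 246.] [646. 327.   0.]
wrist base_board 0.96 [297. 155.] [623.  16.   0.]
wrist tape_roll 0.74 [306. 306.] [ 647. -220.    0.]
wrist tape_measure 0.85 [321.  11.] [655. 212.   0.]
wrist small_offcut 0.33 [298. 155.] [624.  16.   0.]
```

View pics/scene0.png

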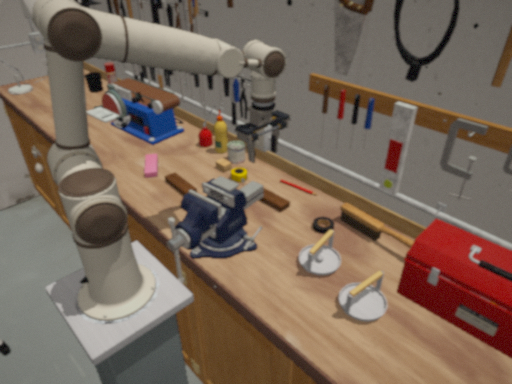

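View pics/wrist0.png

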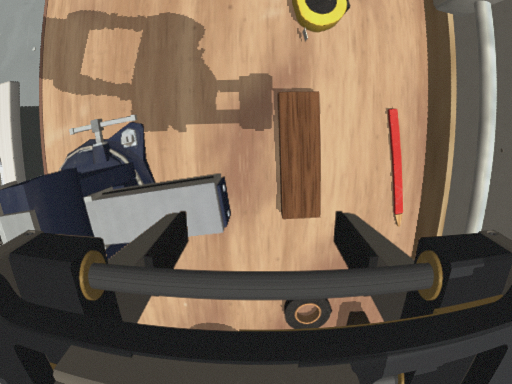

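Run:
```python
from h import *
a=cv2.imread('pics/side0.png'); a=cv2.resize(a[110:310,130:330],(600,600),interpolation=cv2.INTER_CUBIC); cv2.imwrite('pics/s1.png',a)
b=cv2.imread('pics/scene0.png'); b=cv2.resize(b[150:330,130:400],(800,533),interpolation=cv2.INTER_CUBIC); cv2.imwrite('pics/s2.png',b)
```

```text
(no output)
```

View pics/s1.png

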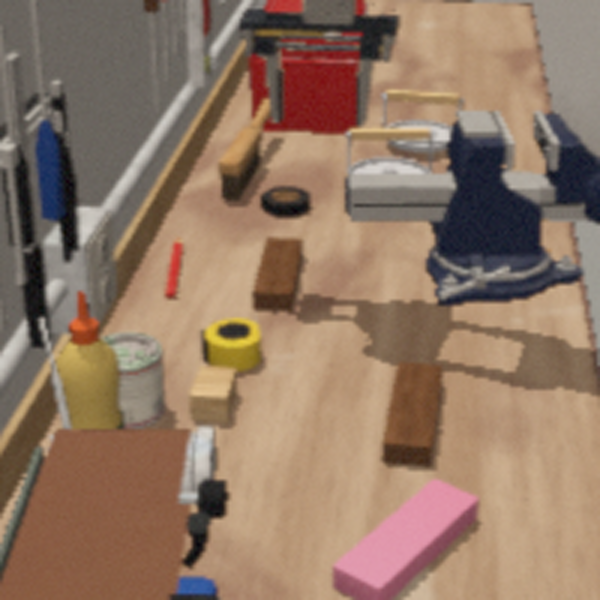

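View pics/s2.png

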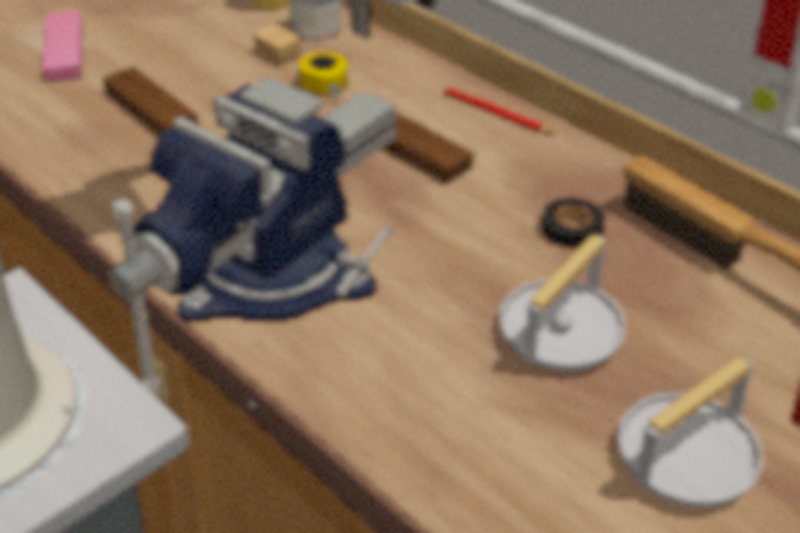

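Run:
```python
from h import *
s=env.sense()
fs={c:env.grab_frame(c) for c in ['scene','side','wrist']}
def tri(ps):
    A=np.zeros((3,3));b=np.zeros(3)
    for c,p in ps:
        o,d=ray(fs[c],p,s); d/=np.linalg.norm(d);P=np.eye(3)-np.outer(d,d);A+=P;b+=P@o
    return np.round(np.linalg.solve(A,b))
print('anvil rear +y',tri([('wrist',(222,177)),('side',(246.5,169.5))]),tri([('wrist',(222,177)),('scene',(252,181))]))
print('anvil rear -y',tri([('wrist',(229,231)),('scene',(263,184))]))
f=fs['wrist']; m=env.trace('base_board',f)[0]['region'].astype(np.uint8)
print(cv2.boxPoints(cv2.minAreaRect(cv2.findNonZero(m))))
for z in (25,):
  pts=np.array([at(f,p[0],z,s)[:2] for p in cv2.findContours(m,0,1)[0][0]],np.float32); print(cv2.minAreaRect(pts))
for r in env.trace('loose_board',fs['side']): 
  m=r['region'].astype(np.uint8); f=fs['side']
  pts=np.array([at(f,p[0],12,s)[:2] for p in cv2.findContours(m,0,1)[0][0]],np.float32); print(r['conf'],cv2.minAreaRect(pts))
```

```text
anvil rear +y [537.  15. 144.] [540.  14. 127.]
anvil rear -y [545. -35. 135.]
[[276.82324   91.399475]
 [319.45135   90.40811 ]
 [322.41083  217.66486 ]
 [279.7827   218.65622 ]]
((623.6087646484375, 17.205047607421875), (52.90836715698242, 160.25445556640625), 1.7641063928604126)
0.95 ((430.9719543457031, 537.239013671875), (192.1898193359375, 71.34165954589844), 57.868438720703125)
0.83 ((434.13848876953125, 325.9234313964844), (199.33648681640625, 53.42036437988281), 88.38731384277344)
```

>>> send_rows(steps=[{"translation": [-0.4,1,0.2],"delta_rot": [0,0,0],"grip": 1},{"translation": [-0.4,1,0],"delta_rot": [0,0,0],"grip": 1},{"translation": [-0.5,1,0],"delta_rot": [0,0,0],"grip": 1},{"translation": [-0.5,1,0],"delta_rot": [0,0,0],"grip": 1},{"translation": [-0.5,1,0],"delta_rot": [0,0,0],"grip": 1}])

```text
time: 2.22
ee_pos: [505.5, 150.9, 220.7]
orientation: [2.222, 2.221, 0.0]
wrist_force: [0.4, -0.5, -0.0]
finger_gap: 1.001
finger_force: 0.0
```

>>> send_rows(steps=[{"translation": [-0.5,1,0],"delta_rot": [0,0,0],"grip": 1},{"translation": [-0.5,1,0],"delta_rot": [0,0,0],"grip": 1},{"translation": [-0.5,1,0],"delta_rot": [0,0,0],"grip": 1},{"translation": [-0.5,1,0],"delta_rot": [0,0,0],"grip": 1},{"translation": [-0.5,0.6,0],"delta_rot": [0,0,0],"grip": 1}])

```text
time: 2.85
ee_pos: [430.3, 289.2, 220.7]
orientation: [-2.22, -2.222, -0.0]
wrist_force: [-0.2, -0.4, 0.7]
finger_gap: 0.999
finger_force: 0.0
```

```bash
cat >> h.py <<'E'
def rect(t,z,name=None,which=lambda c:True):
    s=env.sense(); f=env.grab_frame('wrist')
    if name: save(f,name)
    print('ee',np.round(s['ee_pos'],1),'rv',np.round(s['orientation'],3),'t',s['time'])
    for r in env.trace(t,f):
        m=r['region'].astype(np.uint8); cs=max(cv2.findContours(m,0,1)[0],key=len)
        pts=np.array([at(f,p[0],z,s)[:2] for p in cs],np.float32); q=cv2.minAreaRect(pts); b=cv2.boxPoints(q)
        e=max([b[1]-b[0],b[2]-b[1]],key=np.linalg.norm); e=e*np.sign(e[1])
        print(t,round(r['conf'],2),np.round(q[0],1),np.round(q[1],1),'long axis from +y (ccw+) deg',round(np.degrees(np.arctan2(-e[0],e[1])),2),'px',np.round(r['extent']))
    return f,s
E
python3 - <<'E'
from h import *
f,s=rect('loose_board',25,'w1.png'); print(np.round(f['tool_from_camera'],2))
E
```

```text
ee [430.3 289.2 220.7] rv [-2.22  -2.222 -0.   ] t 2.85
loose_board 0.61 [436.6 325.2] [158.8  50.7] long axis from +y (ccw+) deg -2.18 px [266. 138.  47. 130.]
loose_board 0.57 [406.6 491.9] [64.5 58. ] long axis from +y (ccw+) deg -29.95 px [243.  22.  61.  38.]
[[-0.0000e+00 -9.7000e-01 -2.4000e-01  6.5340e+01]
 [ 1.0000e+00 -0.0000e+00  0.0000e+00  1.5000e-01]
 [-0.0000e+00 -2.4000e-01  9.7000e-01 -1.7029e+02]
 [ 0.0000e+00  0.0000e+00  0.0000e+00  1.0000e+00]]
```

View pics/w1.png

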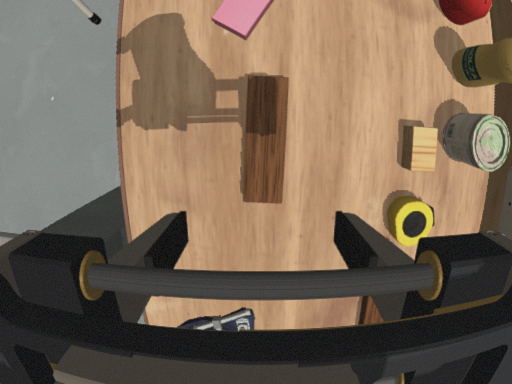

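>>> send_rows(steps=[{"translation": [0.1,0.9,-0.5],"delta_rot": [0,0,-0.36],"grip": 1},{"translation": [0.1,0.9,-1],"delta_rot": [0,0,0],"grip": 1},{"translation": [0.07,0.83,-1],"delta_rot": [0,0,0],"grip": 1},{"translation": [0,0,-1],"delta_rot": [0,0,0],"grip": 1},{"translation": [0,0,-1],"delta_rot": [0,0,0],"grip": 1}])

```text
time: 3.58
ee_pos: [439.9, 366.4, 84.6]
orientation: [2.263, 2.179, 0.0]
wrist_force: [-0.0, -1.2, 0.6]
finger_gap: 0.999
finger_force: 0.0
```

Run:
```python
from h import *
rect('loose_board',25)
```

```text
ee [439.9 366.4  84.6] rv [2.263 2.179 0.   ] t 3.575
loose_board 0.87 [437.8 354.4] [106.6  50.4] long axis from +y (ccw+) deg -2.88 px [260. 232.  63. 171.]
loose_board 0.6 [413.9 503.9] [83.4 52.7] long axis from +y (ccw+) deg -31.31 px [221.  44. 102.  79.]
```

>>> send_rows(steps=[{"translation": [-0.05,0,-1],"delta_rot": [0,0,0],"grip": 1},{"translation": [0,0,-1],"delta_rot": [0,0,0],"grip": 1},{"translation": [0,0,-0.6],"delta_rot": [0,0,0],"grip": 1},{"translation": [0,0,0],"delta_rot": [0,0,0],"grip": 0.4},{"translation": [0,0,0],"delta_rot": [0,0,0],"grip": 0.3}], squeeze=45)

```text
time: 4.3
ee_pos: [438.8, 367.4, 9.1]
orientation: [2.263, 2.179, 0.004]
wrist_force: [-0.2, 0.0, 0.2]
finger_gap: 0.801
finger_force: 0.0
```

>>> send_rows(steps=[{"translation": [0,0,0],"delta_rot": [0,0,0],"grip": 0.2},{"translation": [0,0,0],"delta_rot": [0,0,0],"grip": 0.2},{"translation": [0,0,0],"delta_rot": [0,0,0],"grip": 0.2}])

```text
time: 4.68
ee_pos: [438.0, 367.2, 8.3]
orientation: [2.263, 2.179, 0.002]
wrist_force: [-1.0, -0.4, 2.7]
finger_gap: 0.538
finger_force: 45.0
```

>>> send_rows(steps=[{"translation": [0,0,0.4],"delta_rot": [0,0,0],"grip": 0.2},{"translation": [0,0,0.8],"delta_rot": [0,0,0],"grip": 0.2},{"translation": [0,0,1],"delta_rot": [0,0,0],"grip": 0.2},{"translation": [0,0,1],"delta_rot": [0,0,0],"grip": 0.2},{"translation": [0.2,-0.4,1],"delta_rot": [0,0,0],"grip": 0.2}])

```text
time: 5.3
ee_pos: [443.1, 355.2, 135.1]
orientation: [-2.261, -2.18, -0.0]
wrist_force: [0.2, 0.4, -0.8]
finger_gap: 0.538
finger_force: 45.0
```

>>> send_rows(steps=[{"translation": [0.5,-0.7,1],"delta_rot": [0,0,0.2],"grip": 0.2},{"translation": [0.6,-0.9,1],"delta_rot": [0,0,0.2],"grip": 0.2},{"translation": [0.6,-1,0],"delta_rot": [0,0,0.25],"grip": 0.2},{"translation": [0.6,-1,0],"delta_rot": [0,0,0],"grip": 0.2},{"translation": [0.6,-1,0],"delta_rot": [0,0,0],"grip": 0.2}])

```text
time: 5.92
ee_pos: [530.9, 215.9, 194.2]
orientation: [2.187, 2.255, 0.0]
wrist_force: [-0.8, -0.0, -0.0]
finger_gap: 0.543
finger_force: 45.0
```

>>> send_rows(steps=[{"translation": [0.6,-1,0],"delta_rot": [0,0,0],"grip": 0.2},{"translation": [0.6,-1,0],"delta_rot": [0,0,0],"grip": 0.2},{"translation": [0.6,-1,0],"delta_rot": [0,0,0],"grip": 0.2},{"translation": [0.6,-0.9,0],"delta_rot": [0,0,0],"grip": 0.2},{"translation": [0.6,-0.8,0],"delta_rot": [0,0,0],"grip": 0.2}])

```text
time: 6.55
ee_pos: [620.9, 74.8, 194.1]
orientation: [-2.188, -2.254, -0.0]
wrist_force: [-0.5, -0.1, -1.7]
finger_gap: 0.544
finger_force: 45.0
```

Run:
```python
from h import *
s=env.sense(); f=env.grab_frame('wrist')
g=env.grab_frame('side'); a=np.hstack([cv2.resize(f['color'],(400,300)),cv2.resize(g['color'][90:300,110:390],(400,300))]); cv2.imwrite('pics/w2.png',a[:,:,::-1])
print(s['ee_pos'],s['orientation'],s['finger_gap'],s['torque'],s['wrist_force'])
```

```text
[620.88230797  74.84462362 194.10426637] [-2.18788821e+00 -2.25437771e+00 -8.84125322e-05] 0.5439411926855813 [ 0.03819553 -0.00610553  0.00545051] [-0.48522973 -0.13883717 -1.68721582]
```

View pics/w2.png

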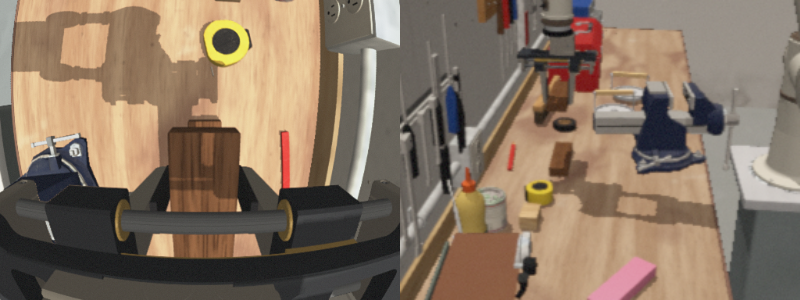

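Run:
```python
from h import *
s=env.sense(); f=env.grab_frame('wrist')
C=f['color'].copy(); cv2.imwrite('pics/w3.png',cv2.resize(C[130:270,190:330],(600,600),interpolation=cv2.INTER_CUBIC)[:,:,::-1])
m=env.trace('loose_board',f)
for r in m: print(r['conf'],r['extent'])
for t in env.trace('base_board',f): print(t['conf'],t['extent'])
for z in (205,211,220): print(z,at(f,(216,169),z,s),at(f,(304,168),z,s))
```

```text
205 [596.42243597 109.99224381 205.        ] [644.54508138 111.84242591 205.        ]
211 [597.30614083 111.08244567 211.        ] [643.61487193 112.8628878  211.        ]
220 [598.63169813 112.71774845 220.        ] [642.21955775 114.39358063 220.        ]
```

View pics/w3.png

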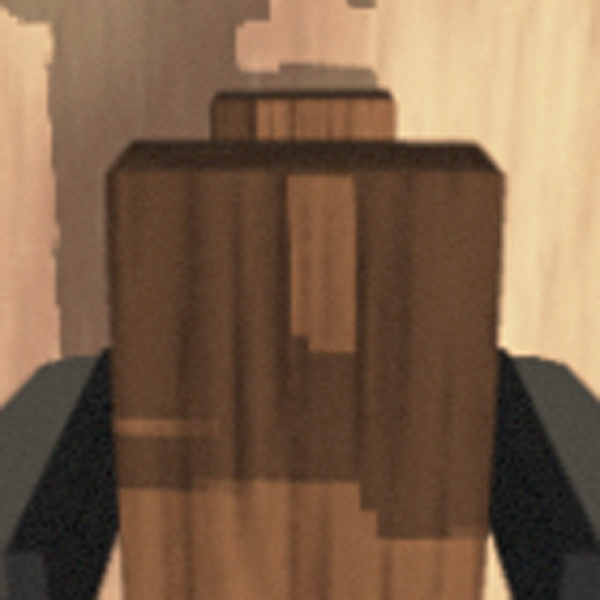

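>>> send_rows(steps=[{"translation": [0.07,-0.5,-0.3],"delta_rot": [0,0,0],"grip": 0.2},{"translation": [0,-0.03,-1],"delta_rot": [0,0,0],"grip": 0.2},{"translation": [0,0,-1],"delta_rot": [0,0,0],"grip": 0.2},{"translation": [0,0,-1],"delta_rot": [0,0,0],"grip": 0.2},{"translation": [0,0,-1],"delta_rot": [0,0,0],"grip": 0.2}])

```text
time: 7.42
ee_pos: [622.0, 59.8, 63.1]
orientation: [-2.186, -2.255, 0.001]
wrist_force: [0.0, 0.2, -1.0]
finger_gap: 0.54
finger_force: 45.0
```

>>> send_rows(steps=[{"translation": [0,0,-0.4],"delta_rot": [0,0,0],"grip": 0.2},{"translation": [0,0,0],"delta_rot": [0,0,0],"grip": 0.2}])

```text
time: 7.68
ee_pos: [621.9, 60.0, 51.9]
orientation: [-2.186, -2.254, 0.002]
wrist_force: [0.8, 0.2, 0.0]
finger_gap: 0.54
finger_force: 45.0
```

Run:
```python
from h import *
s=env.sense(); f=env.grab_frame('wrist'); g=env.grab_frame('side')
print(s['ee_pos'],s['orientation'],s['wrist_force'])
A=cv2.resize(f['color'][110:260,180:330],(400,400),interpolation=cv2.INTER_CUBIC)
B=cv2.resize(g['color'][150:250,180:280],(400,400),interpolation=cv2.INTER_CUBIC)
cv2.imwrite('pics/w4.png',np.hstack([A,B])[:,:,::-1])
```

```text
[621.92379279  59.99475607  51.86856698] [-2.18622217e+00 -2.25421870e+00  1.84409958e-03] [0.84714068 0.17414619 0.02570618]
```

View pics/w4.png

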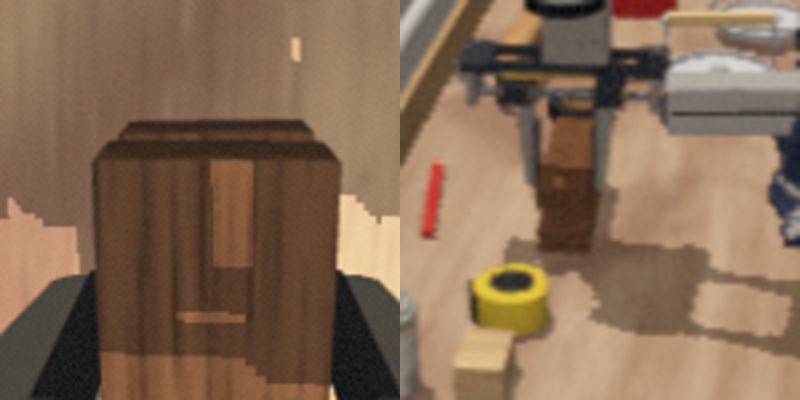

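Run:
```python
from h import *
s=env.sense(); f=env.grab_frame('wrist')
for p in [(225.4,161),(297,161)]: print('base',at(f,p,25,s).round(1))
for p in [(228,155.7),(294,155.7)]: print('base bot',at(f,p,0,s).round(1))
for z in (63,66,68):
  for p in [(215.2,170),(307.5,170)]: print('held',at(f,p,z,s).round(1))
```

```text
base [598.9  94.8  25. ]
base [647.6  96.2  25. ]
base bot [598.   95.1   0. ]
base bot [648.3  96.6   0. ]
held [597.5  95.4  63. ]
held [648.7  96.9  63. ]
held [598.  96.  66.]
held [648.2  97.5  66. ]
held [598.3  96.3  68. ]
held [647.9  97.8  68. ]
```

>>> send_rows(steps=[{"translation": [0,-0.02,-0.3],"delta_rot": [0,0,0],"grip": 0.2},{"translation": [0,0,-0.2],"delta_rot": [0,0,0],"grip": 0.2},{"translation": [0,0,-0.07],"delta_rot": [0,0,0],"grip": 0.2},{"translation": [0,0,0],"delta_rot": [0,0,0],"grip": 0.2}])

```text
time: 8.32
ee_pos: [622.5, 59.4, 35.2]
orientation: [-2.187, -2.255, 0.001]
wrist_force: [-0.4, 0.1, 0.1]
finger_gap: 0.538
finger_force: 45.0
```

>>> send_rows(steps=[{"translation": [0,0,-0.06],"delta_rot": [0,0,0],"grip": 0.2},{"translation": [0,0,0],"delta_rot": [0,0,0],"grip": 0.2}])

```text
time: 8.57
ee_pos: [622.7, 59.4, 33.7]
orientation: [-2.187, -2.255, 0.0]
wrist_force: [0.8, 1.0, -0.4]
finger_gap: 0.539
finger_force: 45.0
```

>>> send_rows(steps=[{"translation": [0,0,-0.04],"delta_rot": [0,0,0],"grip": 0.2},{"translation": [0,0,0],"delta_rot": [0,0,0],"grip": 0.2}])

```text
time: 8.82
ee_pos: [622.9, 59.4, 33.3]
orientation: [2.187, 2.255, 0.0]
wrist_force: [-2.7, -0.7, 4.6]
finger_gap: 0.543
finger_force: 45.0
```

Contact at the expected height. Release, then rise.

>>> send_rows(steps=[{"translation": [0,0,0],"delta_rot": [0,0,0],"grip": 0.7},{"translation": [0,0,0],"delta_rot": [0,0,0],"grip": 1},{"translation": [0,0,0],"delta_rot": [0,0,0],"grip": 1},{"translation": [0,0,0],"delta_rot": [0,0,0],"grip": 1}])

```text
time: 9.32
ee_pos: [622.6, 59.4, 32.4]
orientation: [-2.187, -2.255, 0.0]
wrist_force: [0.6, -0.3, -0.2]
finger_gap: 0.952
finger_force: 0.0
```

>>> send_rows(steps=[{"translation": [0,0,0.6],"delta_rot": [0,0,0],"grip": 1},{"translation": [0,0,1],"delta_rot": [0,0,0],"grip": 1},{"translation": [0,0,1],"delta_rot": [0,0,0],"grip": 1},{"translation": [0,0,1],"delta_rot": [0,0,0],"grip": 1},{"translation": [0,-0.5,1],"delta_rot": [0,0,0],"grip": 1}])

```text
time: 9.95
ee_pos: [622.9, 45.0, 173.1]
orientation: [2.185, 2.256, 0.002]
wrist_force: [0.4, -0.3, -0.1]
finger_gap: 1.002
finger_force: 0.0
```

>>> send_rows(steps=[{"translation": [0,-1,1],"delta_rot": [0,0,0],"grip": 1},{"translation": [0,-1,0.4],"delta_rot": [0,0,0],"grip": 1},{"translation": [0,0,0],"delta_rot": [0,0,0],"grip": 1}])

```text
time: 10.32
ee_pos: [623.8, -17.5, 215.5]
orientation: [2.188, 2.249, 0.003]
wrist_force: [-0.1, 0.6, -0.6]
finger_gap: 1.0
finger_force: 0.0
```

Run:
```python
from h import *
f,s=rect('loose_board',50,'w5.png')
rect('base_board',25)
g=env.grab_frame('side')
A=cv2.resize(f['color'][60:260,190:390],(400,400),interpolation=cv2.INTER_CUBIC)
B=cv2.resize(g['color'][160:240,180:260],(400,400),interpolation=cv2.INTER_CUBIC)
cv2.imwrite('pics/w5.png',np.hstack([A,B])[:,:,::-1])
```

```text
ee [623.8 -17.5 215.5] rv [2.188 2.249 0.003] t 10.325
loose_board 0.94 [623.8  17.6] [ 50.8 157.7] long axis from +y (ccw+) deg 1.63 px [260. 141.  48. 139.]
ee [622.6 -15.3 213. ] rv [2.188e+00 2.254e+00 1.000e-03] t 10.425
```

View pics/w5.png

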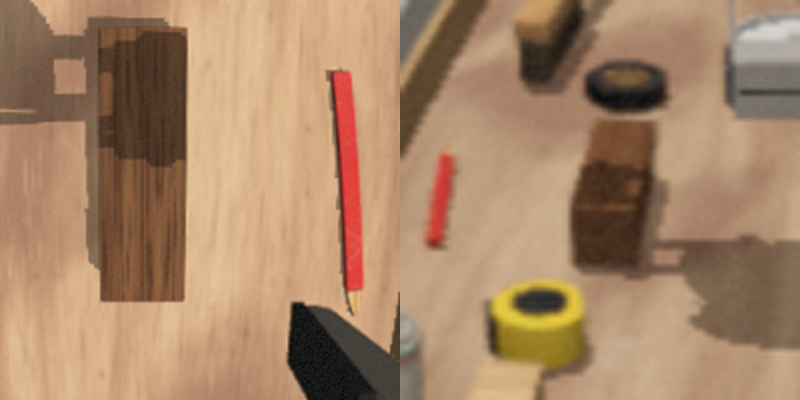

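>>> send_rows(steps=[{"translation": [-0.2,-0.7,0.4],"delta_rot": [0,0,-1],"grip": 1},{"translation": [-0.3,-0.7,0.4],"delta_rot": [0,0,-1],"grip": 1},{"translation": [-0.3,-0.7,0.4],"delta_rot": [0,0,-1],"grip": 1},{"translation": [-0.3,-0.7,0],"delta_rot": [0,0,-1],"grip": 1},{"translation": [-0.3,-0.7,0],"delta_rot": [0,0,-1],"grip": 1}])

```text
time: 11.2
ee_pos: [580.3, -120.3, 248.1]
orientation: [-2.698, -1.609, 0.001]
wrist_force: [0.7, -0.4, -0.4]
finger_gap: 0.999
finger_force: 0.0
```

>>> send_rows(steps=[{"translation": [-0.3,-0.7,0],"delta_rot": [0,0,-1],"grip": 1},{"translation": [-0.3,-0.7,0],"delta_rot": [0,0,-1],"grip": 1},{"translation": [-0.3,-0.7,0],"delta_rot": [0,0,-1],"grip": 1},{"translation": [-0.3,-0.7,0],"delta_rot": [0,0,-1],"grip": 1},{"translation": [-0.3,-0.7,0],"delta_rot": [0,0,-1],"grip": 1}])

```text
time: 11.82
ee_pos: [535.4, -225.2, 247.9]
orientation: [-3.022, -0.855, 0.001]
wrist_force: [0.4, 0.6, -0.4]
finger_gap: 0.996
finger_force: 0.0
```

>>> send_rows(steps=[{"translation": [-0.3,-0.7,0],"delta_rot": [0,0,-1],"grip": 1},{"translation": [-0.3,-0.7,0],"delta_rot": [0,0,-1],"grip": 1},{"translation": [-0.3,-0.7,0],"delta_rot": [0,0,-1],"grip": 1},{"translation": [-0.3,-0.7,0],"delta_rot": [0,0,-1],"grip": 1},{"translation": [-0.3,-0.6,0],"delta_rot": [0,0,-1],"grip": 1}])

```text
time: 12.45
ee_pos: [490.6, -327.4, 247.9]
orientation: [-3.14, -0.044, 0.001]
wrist_force: [0.5, 0.7, 0.2]
finger_gap: 1.0
finger_force: 0.0
```

```bash
cat > d.py <<'E'
from h import *
f,s=rect('dish_bar',93)
for t,z in [('dish',0),('dish_bar',85),('ball_center',20)]:
    for r in env.place_of(t,f): print(t,round(r['conf'],2),np.round(r['xy']),at(f,r['xy'],z,s).round(1))
hsv=cv2.cvtColor(f['color'],cv2.COLOR_RGB2HSV); save(f,'d.png')
print('tool yaw',np.degrees(R.from_rotvec(s['orientation']).as_matrix()[:,1]@np.array([0,0,1])),np.degrees(np.arctan2(*R.from_rotvec(s['orientation']).as_matrix()[[1,0],0])))
E
python3 d.py
```

```text
ee [ 490.6 -327.4  247.9] rv [-3.14e+00 -4.40e-02  1.00e-03] t 12.45
dish_bar 0.85 [ 475.4 -475. ] [102.9 117.5] long axis from +y (ccw+) deg 73.81 px [382. 198.  77.  99.]
dish_bar 0.55 [ 509.2 -326.8] [109.2 102.9] long axis from +y (ccw+) deg -41.43 px [260. 163.  93. 117.]
dish 0.9 [374. 189.] [ 458.4 -502.4    0. ]
dish 0.87 [259. 158.] [ 498.7 -325.     0. ]
dish_bar 0.96 [399. 206.] [ 457.4 -504.4   85. ]
dish_bar 0.68 [255. 166.] [ 500.7 -321.8   85. ]
ball_center 0.53 [257. 157.] [ 502.4 -323.    20. ]
tool yaw -0.05469750282141938 1.5981131556876877
```

```bash
cat > bar.py <<'E'
from h import *
s=env.sense(); f=env.grab_frame('wrist')
hsv=cv2.cvtColor(f['color'],cv2.COLOR_RGB2HSV)
for r in env.trace('dish_bar',f):
    p=at(f,r['extent'][:2],0,s)
    if p[1]<-420: continue
    m=((r['region'])&(hsv[:,:,1]>70)).astype(np.uint8)
    n,l,st,c=cv2.connectedComponentsWithStats(m)
    i=1+np.argmax(st[1:,4]); print(st[1:].tolist())
    pts=np.array([at(f,(q[0][0],q[0][1]),93,s)[:2] for q in cv2.findNonZero((l==i).astype(np.uint8))],np.float32)
    mu=pts.mean(0); w,v=np.linalg.eigh(np.cov((pts-mu).T)); e=v[:,1]*np.sign(v[0,1])
    q=cv2.minAreaRect(pts); print('mean',mu,'rect',q,'axis deg from x',np.degrees(np.arctan2(e[1],e[0])))
x0,y0,w,h=[int(k) for k in (200,90,130,130)]
A=cv2.resize(f['color'][90:220,195:325],(500,500),interpolation=cv2.INTER_CUBIC); cv2.imwrite('pics/d2.png',A[:,:,::-1])
E
python3 bar.py
```

```text
[[251, 106, 1, 1, 1], [247, 108, 1, 2, 2], [255, 108, 1, 1, 1], [245, 110, 1, 1, 1], [244, 113, 1, 1, 1], [246, 113, 26, 106, 1285], [270, 220, 1, 1, 1]]
mean [ 503.47632 -324.2855 ] rect ((502.0284729003906, -324.7256774902344), (120.59825897216797, 14.235357284545898), 9.320012092590332) axis deg from x 9.368804268471571
```

View pics/d2.png

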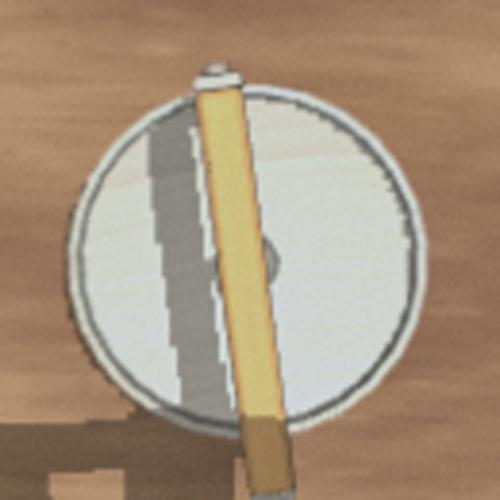

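>>> send_rows(steps=[{"translation": [0.2,0.05,-1],"delta_rot": [0,0,1],"grip": 0.6},{"translation": [0.16,0.04,-1],"delta_rot": [0,0,0.29],"grip": 0.6},{"translation": [0,0,-1],"delta_rot": [0,0,0],"grip": 0.6},{"translation": [0,0,-0.6],"delta_rot": [0,0,0],"grip": 0.6},{"translation": [0,0,0],"delta_rot": [0,0,0],"grip": 0.6}])

```text
time: 13.42
ee_pos: [501.0, -323.9, 139.2]
orientation: [-3.129, -0.261, 0.003]
wrist_force: [-0.3, 0.6, 0.6]
finger_gap: 0.599
finger_force: 0.0
```

```bash
python3 bar.py; python3 d.py
```

```text
[[255, 117, 1, 1, 1], [251, 120, 1, 1, 1], [252, 124, 19, 147, 2666], [230, 235, 1, 1, 1], [232, 236, 1, 1, 1]]
mean [ 506.57736 -323.60297] rect ((503.1780090332031, -324.4566955566406), (117.49557495117188, 13.903682708740234), 9.071562767028809) axis deg from x 9.253013511992538
ee [ 502.1 -325.3  141.7] rv [3.13e+00 2.60e-01 2.00e-03] t 13.525
dish_bar 0.96 [ 510.6 -318.5] [ 94.9 109.3] long axis from +y (ccw+) deg 62.87 px [258. 193. 125. 157.]
dish_bar 0.76 [ 508.4 -463.4] [ 51.6 109.6] long axis from +y (ccw+) deg 8.41 px [412. 222. 109.  59.]
dish 0.61 [261. 182.] [ 499.1 -326.9    0. ]
dish 0.6 [400. 238.] [ 458.7 -508.7    0. ]
dish_bar 0.71 [258. 199.] [ 503.4 -323.7   85. ]
ball_center 0.52 [260. 184.] [ 501.4 -325.7   20. ]
tool yaw 0.07774481598432255 9.502486000837767
```

>>> send_rows(steps=[{"translation": [0,0,-0.7],"delta_rot": [0,0,0],"grip": 0.6},{"translation": [0,0,-0.8],"delta_rot": [0,0,0],"grip": 0.6},{"translation": [0,0,-0.6],"delta_rot": [0,0,0],"grip": 0.6},{"translation": [0,0,-0.35],"delta_rot": [0,0,0],"grip": 0.6},{"translation": [0,0,0],"delta_rot": [0,0,0],"grip": 0.4}], squeeze=6)

```text
time: 14.4
ee_pos: [501.2, -324.7, 66.4]
orientation: [-3.13, -0.259, 0.001]
wrist_force: [-0.1, 0.3, 0.5]
finger_gap: 0.513
finger_force: 0.0
```

>>> send_rows(steps=[{"translation": [0,0,0],"delta_rot": [0,0,0],"grip": 0.25},{"translation": [0,0,0],"delta_rot": [0,0,0],"grip": 0.2},{"translation": [0,0,0],"delta_rot": [0,0,0],"grip": 0.1},{"translation": [0,0,0],"delta_rot": [0,0,0],"grip": 0},{"translation": [0,0,0],"delta_rot": [0,0,0],"grip": 0}])

```text
time: 15.02
ee_pos: [501.7, -324.8, 67.4]
orientation: [-3.131, -0.26, -0.0]
wrist_force: [-0.3, 1.5, 2.8]
finger_gap: 0.153
finger_force: 6.0
```

>>> send_rows(steps=[{"translation": [0,0,0],"delta_rot": [0,0,0],"grip": 0},{"translation": [0,0,0],"delta_rot": [0,0,0],"grip": 0},{"translation": [0,0,0],"delta_rot": [0,0,0],"grip": 0}], squeeze=35)

```text
time: 15.4
ee_pos: [501.6, -324.8, 67.3]
orientation: [-3.131, -0.26, -0.0]
wrist_force: [-1.1, 2.6, 6.2]
finger_gap: 0.148
finger_force: 35.0
```

>>> send_rows(steps=[{"translation": [0,0,0.1],"delta_rot": [0,0,0],"grip": 0},{"translation": [0,0,0.2],"delta_rot": [0,0,0],"grip": 0},{"translation": [0,0,0.3],"delta_rot": [0,0,0],"grip": 0},{"translation": [0,0,0.4],"delta_rot": [0,0,0],"grip": 0},{"translation": [0,0,0.4],"delta_rot": [0,0,0],"grip": 0}])

```text
time: 16.02
ee_pos: [501.6, -325.1, 110.2]
orientation: [3.13, 0.26, 0.001]
wrist_force: [-0.5, 0.9, -2.4]
finger_gap: 0.148
finger_force: 35.0
```

>>> send_rows(steps=[{"translation": [0,0,0.4],"delta_rot": [0,0,0],"grip": 0},{"translation": [0,0,0.3],"delta_rot": [0,0,0],"grip": 0},{"translation": [0,0,0.2],"delta_rot": [0,0,0],"grip": 0},{"translation": [0,0,0.1],"delta_rot": [0,0,0],"grip": 0},{"translation": [0,0,0],"delta_rot": [0,0,0],"grip": 0}])

```text
time: 16.65
ee_pos: [501.4, -324.9, 138.9]
orientation: [-3.131, -0.26, 0.0]
wrist_force: [-0.0, 0.3, -2.2]
finger_gap: 0.154
finger_force: 35.0
```

```bash
cat > c.py <<'E'
from h import *
s=env.sense(); print(s['ee_pos'].round(1),s['orientation'].round(3),s['finger_gap'],s['torque'].round(3),s['wrist_force'].round(1))
zd=s['ee_pos'][2]-66
for c in ('scene','side','wrist'):
    f=env.grab_frame(c); save(f,'c_'+c+'.png')
    for t,z in [('dish',zd),('dish_bar',zd+85),('ball_center',zd+20)]:
        for r in env.place_of(t,f):
            p=at(f,r['xy'],z,s)
            if np.hypot(*(p-s['ee_pos'])[:2])<90: print(c,t,round(r['conf'],2),np.round(r['xy']),p.round(1))
E
python3 c.py; cat bar.py | sed 's/,93,s/,s["ee_pos"][2]+27,s/; s/<-420/<-999/' > bar2.py; python3 bar2.py
```

```text
[ 501.4 -324.9  138.9] [-3.131 -0.26   0.   ] 0.15421471501325867 [ 0.043  0.039 -0.013] [-0.   0.3 -2.2]
scene dish 0.89 [321. 246.] [ 498.2 -326.5   72.9]
scene dish_bar 0.82 [322. 223.] [ 498.5 -321.2  157.9]
scene ball_center 0.48 [320. 238.] [ 505.6 -316.8   92.9]
side dish 0.7 [264. 157.] [ 476.7 -318.7   72.9]
side dish 0.49 [270. 158.] [ 451.4 -310.5   72.9]
side dish_bar 0.71 [259. 134.] [ 508.4 -387.4  157.9]
side dish_bar 0.6 [272. 144.] [ 442.9 -262.   157.9]
wrist dish 0.83 [262. 199.] [ 501.1 -326.6   72.9]
wrist dish_bar 0.91 [260. 238.] [ 502.  -325.3  157.9]
[[252, 117, 1, 2, 2], [249, 119, 2, 1, 2], [245, 120, 3, 3, 4], [275, 122, 1, 1, 1], [278, 123, 1, 1, 1], [282, 124, 2, 1, 2], [285, 125, 1, 1, 1], [290, 127, 1, 1, 1], [224, 129, 1, 1, 1], [247, 128, 28, 144, 3791], [220, 131, 1, 1, 1], [250, 301, 22, 29, 627]]
mean [ 526.1665  -321.54553] rect ((523.8428955078125, -321.9833068847656), (76.3907699584961, 13.866256713867188), 9.425267219543457) axis deg from x 9.363623919382759
[[435, 195, 1, 1, 1], [437, 196, 1, 1, 1], [445, 200, 1, 1, 1], [380, 207, 1, 1, 1], [456, 206, 1, 1, 1], [458, 206, 1, 1, 1], [432, 208, 35, 54, 872], [370, 218, 1, 1, 1], [405, 288, 31, 32, 548]]
mean [ 520.9903  -440.02304] rect ((521.6204833984375, -440.2415466308594), (34.470943450927734, 18.670408248901367), 2.5899569988250732) axis deg from x -4.661646026339829
```

>>> send_rows(steps=[{"translation": [0,0,0.1],"delta_rot": [0,0,0.1],"grip": 0},{"translation": [0,0,0.2],"delta_rot": [0,0,0.2],"grip": 0},{"translation": [0,0,0.2],"delta_rot": [0,0,0.3],"grip": 0},{"translation": [0,0,0.2],"delta_rot": [0,0,0.4],"grip": 0},{"translation": [0,0,0.15],"delta_rot": [0,0,0.5],"grip": 0}])

```text
time: 17.98
ee_pos: [501.7, -325.1, 165.4]
orientation: [3.099, 0.509, 0.001]
wrist_force: [0.2, 0.3, -2.3]
finger_gap: 0.148
finger_force: 35.0
```

>>> send_rows(steps=[{"translation": [0,0,0.1],"delta_rot": [0,0,0.6],"grip": 0},{"translation": [0,0,0],"delta_rot": [0,0,0.7],"grip": 0},{"translation": [0,0,0],"delta_rot": [0,0,0.7],"grip": 0},{"translation": [0,0,0],"delta_rot": [0,0,0.7],"grip": 0},{"translation": [0,0,0],"delta_rot": [0,0,0.7],"grip": 0}])

```text
time: 18.6
ee_pos: [501.6, -325.1, 168.1]
orientation: [2.96, 1.051, 0.0]
wrist_force: [-0.6, -0.3, -2.8]
finger_gap: 0.148
finger_force: 35.0
```

>>> send_rows(steps=[{"translation": [0,0,0],"delta_rot": [0,0,0.7],"grip": 0},{"translation": [0,0,0],"delta_rot": [0,0,0.7],"grip": 0},{"translation": [0,0,0],"delta_rot": [0,0,0.7],"grip": 0},{"translation": [0,0,0],"delta_rot": [0,0,0.7],"grip": 0},{"translation": [0,0,0],"delta_rot": [0,0,0.7],"grip": 0}])

```text
time: 19.23
ee_pos: [501.6, -325.1, 168.1]
orientation: [2.719, 1.572, 0.0]
wrist_force: [-0.8, -0.5, -2.4]
finger_gap: 0.146
finger_force: 35.0
```

>>> send_rows(steps=[{"translation": [0,0,0],"delta_rot": [0,0,0.7],"grip": 0},{"translation": [0,0,0],"delta_rot": [0,0,0.7],"grip": 0},{"translation": [0,0,0],"delta_rot": [0,0,0.7],"grip": 0},{"translation": [0,0,0],"delta_rot": [0,0,0.7],"grip": 0},{"translation": [0,0,0],"delta_rot": [0,0,0.7],"grip": 0}])

```text
time: 19.85
ee_pos: [501.6, -325.0, 168.1]
orientation: [2.387, 2.042, 0.0]
wrist_force: [0.4, 0.1, -2.5]
finger_gap: 0.149
finger_force: 35.0
```

>>> send_rows(steps=[{"translation": [0,0,0],"delta_rot": [0,0,0.6],"grip": 0},{"translation": [0,0,0],"delta_rot": [0,0,0.5],"grip": 0},{"translation": [0,0,0],"delta_rot": [0,0,0.4],"grip": 0},{"translation": [0,0,0],"delta_rot": [0,0,0.3],"grip": 0},{"translation": [0,0,0],"delta_rot": [0,0,0.1],"grip": 0}])

```text
time: 20.48
ee_pos: [501.6, -325.0, 167.8]
orientation: [2.176, 2.266, 0.0]
wrist_force: [-0.8, -0.3, -1.2]
finger_gap: 0.151
finger_force: 35.0
```

```bash
python3 c.py; python3 -c "
from h import *
M=R.from_rotvec(env.sense()['orientation']).as_matrix();print(np.degrees(np.arctan2(M[1,0],M[0,0])))"
```

```text
[ 501.6 -325.   167.8] [2.176 2.266 0.   ] 0.15142588360284237 [-0.003  0.026  0.022] [-0.8 -0.3 -1.2]
scene dish 0.62 [323. 242.] [ 491.5 -338.9  101.8]
scene dish_bar 0.76 [323. 219.] [ 484.6 -335.2  186.8]
side dish 0.75 [264. 153.] [ 478.  -296.   101.8]
side dish_bar 0.82 [261. 132.] [ 499.2 -337.6  186.8]
wrist dish 0.67 [260. 199.] [ 501.6 -327.   101.8]
wrist dish_bar 0.87 [259. 237.] [ 501.  -324.6  186.8]
92.27752636302736
```

>>> send_rows(steps=[{"translation": [0.1,0.1,0],"delta_rot": [0,0,0],"grip": 0},{"translation": [0.2,0.2,0],"delta_rot": [0,0,0],"grip": 0},{"translation": [0.3,0.3,0],"delta_rot": [0,0,0],"grip": 0},{"translation": [0.4,0.4,0],"delta_rot": [0,0,0],"grip": 0},{"translation": [0.4,0.4,0],"delta_rot": [0,0,0],"grip": 0}])

```text
time: 21.7
ee_pos: [544.5, -281.7, 167.5]
orientation: [2.176, 2.266, 0.0]
wrist_force: [0.3, 0.8, -2.3]
finger_gap: 0.151
finger_force: 35.0
```

>>> send_rows(steps=[{"translation": [0.4,0.4,0],"delta_rot": [0,0,0],"grip": 0},{"translation": [0.4,0.4,0],"delta_rot": [0,0,0],"grip": 0},{"translation": [0.4,0.4,0],"delta_rot": [0,0,0],"grip": 0},{"translation": [0.4,0.4,0],"delta_rot": [0,0,0],"grip": 0},{"translation": [0.4,0.4,0],"delta_rot": [0,0,0],"grip": 0}])

```text
time: 22.32
ee_pos: [604.3, -222.1, 167.5]
orientation: [-2.177, -2.265, 0.0]
wrist_force: [-0.4, -0.1, -1.7]
finger_gap: 0.148
finger_force: 35.0
```

>>> send_rows(steps=[{"translation": [0.3,0.4,0],"delta_rot": [0,0,0],"grip": 0},{"translation": [0.2,0.4,0],"delta_rot": [0,0,0],"grip": 0},{"translation": [0.15,0.4,0],"delta_rot": [0,0,0],"grip": 0},{"translation": [0.05,0.4,0],"delta_rot": [0,0,0],"grip": 0},{"translation": [0,0.4,0],"delta_rot": [0,0,0],"grip": 0}])

```text
time: 22.95
ee_pos: [624.4, -162.2, 167.5]
orientation: [-2.177, -2.265, 0.0]
wrist_force: [0.2, 0.0, -2.2]
finger_gap: 0.147
finger_force: 35.0
```

>>> send_rows(steps=[{"translation": [0,0.4,0],"delta_rot": [0,0,0],"grip": 0},{"translation": [0,0.4,0],"delta_rot": [0,0,0],"grip": 0},{"translation": [0,0.4,0],"delta_rot": [0,0,0],"grip": 0},{"translation": [0,0.4,0],"delta_rot": [0,0,0],"grip": 0},{"translation": [0,0.4,0],"delta_rot": [0,0,0],"grip": 0}])

```text
time: 23.58
ee_pos: [624.5, -102.1, 167.5]
orientation: [2.177, 2.265, 0.0]
wrist_force: [-0.8, -0.0, -1.9]
finger_gap: 0.148
finger_force: 35.0
```

>>> send_rows(steps=[{"translation": [0,0.4,0],"delta_rot": [0,0,0],"grip": 0},{"translation": [0,0.4,0],"delta_rot": [0,0,0],"grip": 0},{"translation": [0,0.4,0],"delta_rot": [0,0,0],"grip": 0},{"translation": [0,0.4,0],"delta_rot": [0,0,0],"grip": 0},{"translation": [0,0.4,0],"delta_rot": [0,0,0],"grip": 0}])

```text
time: 24.2
ee_pos: [624.5, -42.1, 167.5]
orientation: [-2.177, -2.265, 0.0]
wrist_force: [1.1, -0.0, -2.2]
finger_gap: 0.148
finger_force: 35.0
```

>>> send_rows(steps=[{"translation": [0,0.4,0],"delta_rot": [0,0,0],"grip": 0},{"translation": [0,0.4,0],"delta_rot": [0,0,0],"grip": 0},{"translation": [0,0.4,0],"delta_rot": [0,0,0],"grip": 0},{"translation": [0,0.3,0],"delta_rot": [0,0,0],"grip": 0},{"translation": [0,0.3,0],"delta_rot": [0,0,0],"grip": 0}])

```text
time: 24.82
ee_pos: [624.5, 11.6, 167.5]
orientation: [2.177, 2.265, -0.0]
wrist_force: [0.4, 0.3, -2.8]
finger_gap: 0.151
finger_force: 35.0
```

>>> send_rows(steps=[{"translation": [0,0.2,0],"delta_rot": [0,0,0],"grip": 0},{"translation": [0,0.1,0],"delta_rot": [0,0,0],"grip": 0},{"translation": [0,0,0],"delta_rot": [0,0,0],"grip": 0},{"translation": [0,0,0],"delta_rot": [0,0,0],"grip": 0}])

```text
time: 25.32
ee_pos: [624.5, 19.8, 167.5]
orientation: [2.177, 2.265, -0.0]
wrist_force: [0.0, -0.1, -3.1]
finger_gap: 0.154
finger_force: 35.0
```

```bash
python3 c.py
```

```text
[624.5  19.8 167.5] [ 2.177  2.265 -0.   ] 0.15388318010495797 [-0.026  0.033 -0.037] [ 0.  -0.1 -3.1]
scene dish 0.88 [270. 179.] [618.1   7.6 101.5]
scene dish_bar 0.72 [268. 158.] [618.4  18.2 186.5]
scene ball_center 0.52 [271. 174.] [623.5   8.4 121.5]
side dish 0.86 [225. 181.] [609.2  35.5 101.5]
side dish_bar 0.77 [222. 158.] [621.4  14.9 186.5]
wrist dish 0.86 [259. 199.] [623.7  18.  101.5]
wrist dish_bar 0.8 [262. 236.] [625.3  20.8 186.5]
```

>>> send_rows(steps=[{"translation": [0,0,0],"delta_rot": [0,0,0],"grip": 0},{"translation": [0,0,0],"delta_rot": [0,0,0],"grip": 0},{"translation": [0,0,0],"delta_rot": [0,0,0],"grip": 0},{"translation": [0,0,0],"delta_rot": [0,0,0],"grip": 0},{"translation": [0,0,0],"delta_rot": [0,0,0],"grip": 0}])

```text
time: 26.55
ee_pos: [624.5, 20.1, 167.5]
orientation: [-2.177, -2.265, -0.0]
wrist_force: [0.1, -0.1, -2.0]
finger_gap: 0.149
finger_force: 35.0
```

```bash
python3 -c "
from bench import env
print(env.sign_off())"
```

```text
the job is handed in; nothing more can be done
None
```

I handed the job in at about 26.5 s, and no verdict came back: the loose board sits flush on the base board, and the dish is held level about 5 cm above it with the bar along the boards; the ball last measured near its middle, seen by only one camera because the bar hid it from the wrist view.

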